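Slide the pot off the drawer path and tilt the cake turner out of the drawer

TASK

The brim-full stoneware pot on the warming plate blocks the drawer of the little wooden chest: without lifting or tipping it, slide it along the plate until it stands inside the other printed ring, then pull the drawer out to its stop without bumping the pot. The drawer opens only half the length of the cake turner in it, so tilt the turner handle end first and draw it out slantwise through the gap without forcing it. Finish holding it still in the gripper, every part at least 7 cm higher than the chest's top, with the pepper shaker, sand glass and match box left where they are.

Things in the scene. Friction and masses are not known exactly. Their poses are not given: they have to be found in the camera images.
- chest: Small wooden tool chest, fixed, 130 wide x 303 long x 76 mm high, standing lengthwise along the counter. Origin on the counter under the middle of its front face; its y axis runs from front to back, so the drawer opens along its -y; z up. A solid top board (z 66 to 76 mm) covers it from y = 0 back; the drawer comes out from under it.
- drawer (a joint): Travel of the chest's drawer in m along chest -y: 0 shut, 0.134 at its stop; about 1.5 N friction, stays where left. Inside 92 wide, 283 mm long, floor 24 mm above the counter, side walls up to z 52. Its 12 mm thick front reaches z 64 mm, inner face at chest y = -(value): fully out, the gap open from above between front and top board is 92 x 134 mm.
- drawer_handle (a point): Middle of the steel bar handle on the drawer front, 46 mm above the counter: a round bar 10 mm thick and 62 mm long running across (chest x), with 33 mm of free space between bar and drawer front. It moves with the drawer.
- turner: Cake turner lying flat on the drawer floor, handle towards the drawer front; 270 mm long, about 0.11 kg. Origin under its middle; x axis from handle to blade. Wooden handle x -135 to -15 mm, 18 wide, 19 thick (z 1 to 20); thin shank to x 55; flat blade 68 wide, 2 mm thick from x 55 to 135. It may ride up to 13 mm back and forth in the drawer.
- turner_tip (a point): Middle of the front edge of the turner's blade (turner x = 135 mm, z = 1 mm).
- turner_butt (a point): Middle of the end of the turner's handle (turner x = -135 mm, z = 10 mm).
- plate: Slim warming plate with a dark glass top, fixed, 112 x 265 mm, top 11 mm above the counter, lying in front of the chest with its long side (own y axis) roughly in line with it. Origin on the counter under its centre. The glass is slippery (friction with the pot about 0.3). Two pale rings 88 mm across are printed on the glass.
- near_zone (a point): Centre, on the glass, of the printed ring next to the chest, where the pot stands at first.
- far_zone (a point): Centre, on the glass, of the printed ring away from the chest, 165 mm from the other; the pot belongs here. Beyond it, at the height of the upper shelf, the handles of a waffle iron stick out over the shelf edge to world x = 0.55, y = -0.31 to -0.2, z = 0.31 to 0.35 m, and a wire ladle handle lies at x over 0.51, y = -0.24 to -0.20, z 0.05 m: keep the arm clear of both.
- pot: Round stoneware pot with a fixed lid, 64 mm across and 79 mm high, about 0.35 kg. Origin at the centre of its underside. Body 64 mm across up to z = 57 mm, lid 56 mm across up to z = 68 mm, on it a knob 16 mm across from z = 68 to 79 mm.
- pepper_shaker: Tin pepper shaker, 46 mm across, 82 mm high, standing at the back beside the plate; leave it alone. Origin at the centre of its underside.
- egg_timer: Sand glass in a brown wooden frame, 54 mm across, 110 mm high, standing behind the chest's front corner; leave it alone. Origin at the centre of its underside.
- match_box: Match box 36 x 54 x 16 mm lying on the back part of the chest's top; leave it alone. Origin at the centre of its underside.
Mind the look-alikes: they are no part of the job. Leave any green or yellow look-alike of the pot alone.

How it is judged:
On the way, in this order (a step that is already met when the one before it is completed fails the run):
1. the pot stands inside the far ring on the plate (horizontal distance between pot and far_zone below 0.016 m and angle between pot's own z axis and vertical below 0.1 rad), for 0.3 s.
2. the drawer is pulled out to its stop (value of joint drawer above 0.125 m), for 0.2 s.
At the end, for the whole second after the job is handed in: The gripper holds the turner still and clear of chest and drawer, its tip, middle and handle end all at least 0.145 m above the counter (0.07 m above the chest top); the pot stands upright on the plate, centre within 16 mm of the far ring centre. The drawer may stay open (all of step 1 and height (world z) of each of turner_tip, turner_butt, turner above 0.145 m and contact force between the fingers and turner above 1 N and contact force between turner and chest below 0.1 N and linear speed of turner below 0.05 m/s and height (world z) of pot between 0.006 and 0.018 m and linear speed of pot below 0.02 m/s); the arm keeps its last pose, push and grip.
It fails at once if the pot is lifted off the plate (more than 7 mm) or tipped (height (world z) of pot above 0.018 m or angle between pot's own z axis and vertical above 0.2 rad).
It fails at once if the drawer or its handle bumps the pot (contact force between pot and chest above 2 N).
It fails at once if the turner is forced against the chest or drawer (over 25 N) (contact force between turner and chest above 25 N).
It fails at once if the pepper shaker, sand glass or match box is disturbed (moved over 25 mm) (distance of any of pepper_shaker, egg_timer, match_box from where it was at the start of the episode above 0.025 m).
It also fails if it takes over 62 s, if anything falls off the work surface, if the arm or the gripper's body presses on something with over 40 N, if the wrist force passes 120 N, or if a joint passes its speed limit or range.

ROBOT

A 7-joint arm with a two-finger parallel gripper is mounted at the origin on a cart in front of the work surface, level with it; the furniture and walls round the work are solid. World frame = base frame: x ahead of the robot, y to its left, z up, the work surface at z = 0. Lengths are in m, angles in rad, forces in N, time in s.
With the tool pointing down it reaches from about 0.4 to 0.875 m from the base axis. Payload 19.3 kg.
Tool frame: the origin (TCP) lies on the mounting face of the last link; the fingertips stand 173 mm ahead of it and the grasp point (between the pads) lies 155 mm ahead of it (bot.grip_point_offset is the distance from the TCP to the grasp point, in m); z points along the fingers, y is the line along which they close (so a half turn about z gives the same grasp; the last joint's range is limited). The gripper opens to 85 mm and grips with 20 to 120 N. Pads are 22 mm wide; open, the fingers measure 114 mm over their backs; the gripper's body (76 mm by 85 mm) begins 54 mm behind the grasp point. The pads swing forward as they close: fully open they stand 13 mm farther back than shut.
Start: joints at [1.119, 0.521, -0.036, 1.599, 0.021, 1.021, -0.113], TCP at [0.233, -0.58, 0.405] pointing down, gripper open.
Joint ranges: [-2.91, 2.91], [-0.3, 2.13], [-1.5, 1.42], [0.17, 2.43], [-1.26, 4.41], [0.16, 1.93], [-2.52, 2.52]. Speed limits (rad/s): [1.89, 1.89, 2.39, 2.39, 3.01, 3.01, 3.01].

INTERFACE

Orientations are given as [roll, pitch, yaw] about the fixed x, y, z axes, in that order (R = Rz(yaw) Ry(pitch) Rx(roll)).
In Python, from workcell import bot gives the robot as it stands.
- The arm moves only by the tool arm_command, never from a script. Its argument "deltas" is a list of rows, each a list of 3 entries, a list of its own where there are three numbers: the shift along the tool's x, y, z in cm, then the turn, a rotation vector about the tool's x, y, z in rad, then the finger opening in cm, from 0 to 8.54. In form: [[[tx, ty, tz], [rx, ry, rz], claw], ...]. A call has 1 to 20 rows; each row shifts and turns the commanded pose from where the row before left it, along the tool's axes as they then stand; what a row does not reach is not made up. A row lasts 1/10 s, in which the tool goes at most 50 mm and 8.59 degrees, less where a joint would pass 70% of its speed; a pose out of reach is approached as far as the arm can. A call with a gripper value outside its range is refused whole. The fingers move at their own pace and stop on an object; "newtons" is the grip in N (left out, the last holds). Time passes only in rows, so rows that do not move let the fingers close. It gives the time, the measured TCP pose, the force, the opening and the grip force at its end, in the units of the state.
- bot.observe(): the state, without advancing time (a new reading comes with each control period).
- bot.grab_frame(name): name is "scene" or "top" or "wrist"; returns a dict with "frame" (480x640x3 uint8, red, green, blue), "K" (3x3 intrinsics, pixels), "rvec" (rotation vector, rad) and "tvec" (3), from world to camera coordinates, as OpenCV has them; the wrist camera has in their place "T_tool_cam" (4x4, takes a point from camera to tool coordinates, whose origin is the TCP and whose axes are the flange's). Camera axes: x right, y down, z forward; pixel columns grow to the right and rows downward; lengths in m; the calibration is good to about 2 mm. A picture is of the moment at which its call begins: read the wrist's pose just before it. There is no depth.
- bot.job_done(): hands the job in; it is judged then, once.
Trained networks look in a picture, given as the dict that the camera call returned (one of the last four; its "shot" number tells which), for a name from the list of things; names that differ only in an ending like _2 or _b are one class to them, and where a whole thing is asked for, a point or a joint stands for the part that bears it (a point fixed in the world has none). Each returns a list of dicts, best first, with "p" (0 to 1); they miss things now and then, are a little off and sometimes report something else, mostly with a low value. They report only what shows in the picture. A call takes as long as a camera call. They do not tell look-alikes from the thing itself.
- bot.find_in(name, picture): "rect" ([left, top, width, height] in pixels, round what is visible of it).
- bot.mark_of(name, picture): "at" ([column, row] in pixels: a listed point, or the origin of a listed thing).
The state is a dict: "clock": time; "qpos": joint angles; "qd": joint speeds; "joint_efforts": joint torques, N m; "position": TCP position; "tool_rot": TCP orientation; "force": force on the tool from outside, world axes, zero at the start; "moment": the same for the moment, N m; "grip_width": finger opening in m; "finger_force": force on a finger pad.
Only numpy, scipy, OpenCV 4.12 (cv2) and the standard library are available. Lean on these libraries where they do the work, as an engineer would, in place of code of your own. Each camera call takes 0.05 s, during which the arm holds its last target. There are 200 camera calls.

## Working session

There is one attempt and no reset: what is moved stays moved. The work goes in short steps, Python scripts to look and compute and a tool call to move; the robot and the scene stay as the last step left them, time stands still between calls to the robot, and variables do not carry over. Pictures are saved under pics/ and viewed, at most 10 in all, crops included, and the job is handed in when it is done.

Besides the shell and the picture viewer there is one more tool, called after ">>>" as a command line: name --argument value ..., lists and objects as JSON in quotes. arm_command: Moves the arm, as the interface text tells. Its arguments: {"type":"object","properties":{"deltas":{"type":"array","items":{"type":"array"}},"newtons":{"type":"number"}},"required":["deltas"]}

```bash
ls; mkdir -p pics; cat > h.py <<'E'
import numpy as np, cv2
from workcell import bot
from scipy.spatial.transform import Rotation as R
def cam(f, st=None):
    if "rvec" in f:
        Rm=cv2.Rodrigues(np.array(f["rvec"],float))[0]; t=np.array(f["tvec"],float).ravel()
        return Rm.T, -Rm.T@t
    T=np.array(f["T_tool_cam"]); Rt=R.from_euler('xyz',st["tool_rot"]).as_matrix()
    return Rt@T[:3,:3], Rt@T[:3,3]+np.array(st["position"])
def ray(f,uv,z,st=None):
    Rc,c=cam(f,st); d=Rc@np.linalg.inv(f["K"])@np.array([uv[0],uv[1],1.]); return c+d*(z-c[2])/d[2]
def proj(f,P,st=None):
    Rc,c=cam(f,st); p=np.array(f["K"])@(Rc.T@(np.array(P,float)-c)); return p[:2]/p[2]
def save(f,n,crop=None,s=1):
    im=f["frame"][:,:,::-1]
    if crop: im=im[crop[1]:crop[3],crop[0]:crop[2]]
    cv2.imwrite("pics/"+n,cv2.resize(im,None,fx=s,fy=s))
E
python3 - <<'E'
from h import *
s=bot.observe(); print({k:np.round(v,3).tolist() for k,v in s.items()})
Z=dict(chest=0,drawer_handle=.046,plate=0,near_zone=.011,far_zone=.011,pot=.011,pepper_shaker=0,egg_timer=0,match_box=.076)
for c in ("scene","top"):
    f=bot.grab_frame(c); save(f,c+"0.png"); print(c,cam(f)[1].round(3))
    for n,z in Z.items():
        for r in bot.mark_of(n,f)[:3]: print(n,np.round(r["p"],2),np.round(r["at"]),ray(f,r["at"],z).round(4))
E
```

```text
pics
{'clock': 0.0, 'qpos': [1.119, 0.522, -0.036, 1.6, 0.021, 1.021, -0.113], 'qd': [0.001, 0.001, -0.001, 0.0, -0.001, 0.001, 0.0], 'joint_efforts': [0.001, -92.711, 1.98, -36.993, 0.018, 0.008, -0.0], 'position': [0.233, -0.58, 0.404], 'tool_rot': [-3.14, 0.0, 0.382], 'force': [0.717, -0.03, 0.364], 'moment': [0.031, 0.022, 0.012], 'finger_force': 0.0, 'grip_width': 0.086}
scene [-0.377 -1.034  0.984]
chest 0.85 [278. 260.] [0.4876 0.1606 0.    ]
drawer_handle 0.86 [288. 255.] [0.4846 0.1077 0.046 ]
plate 0.63 [326. 284.] [ 0.5177 -0.0291 -0.    ]
near_zone 0.57 [308. 272.] [0.5067 0.0385 0.011 ]
far_zone 0.63 [353. 298.] [ 0.5233 -0.1385  0.011 ]
pot 0.83 [308. 273.] [0.5053 0.0343 0.011 ]
pot 0.53 [391. 331.] [ 0.5072 -0.3009  0.011 ]
pot 0.44 [435. 356.] [ 0.5234 -0.4356  0.011 ]
pepper_shaker 0.69 [364. 275.] [ 0.6384 -0.066   0.    ]
match_box 0.51 [222. 212.] [0.4466 0.4027 0.076 ]
top [0.263 0.033 1.411]
chest 0.61 [265. 279.] [0.4811 0.1511 0.    ]
drawer_handle 0.75 [285. 273.] [0.489  0.0915 0.046 ]
plate 0.68 [335. 265.] [ 0.5161 -0.0524  0.    ]
near_zone 0.82 [304. 270.] [0.5033 0.0379 0.011 ]
far_zone 0.77 [360. 263.] [ 0.5191 -0.1234  0.011 ]
pot 0.75 [466. 259.] [ 0.5249 -0.4307  0.011 ]
pot 0.74 [419. 261.] [ 0.5211 -0.293   0.011 ]
pot 0.72 [303. 269.] [0.5057 0.0408 0.011 ]
pepper_shaker 0.7 [338. 230.] [ 0.6231 -0.0638  0.    ]
egg_timer 0.64 [276. 223.] [0.6455 0.1181 0.    ]
match_box 0.53 [171. 287.] [0.4517 0.4024 0.076 ]
```

View pics/top0.png

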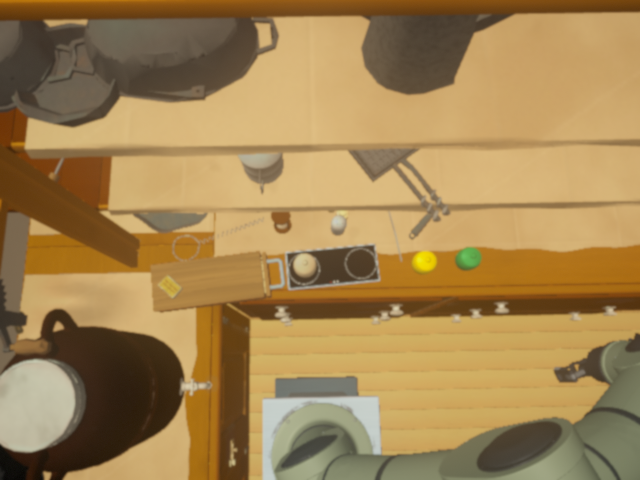

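View pics/scene0.png

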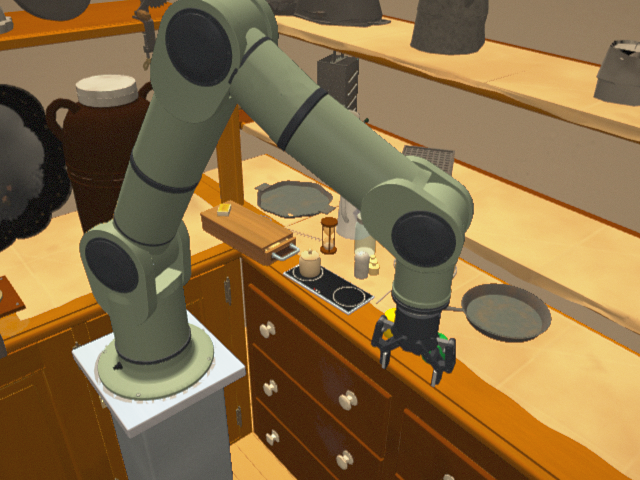

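The top view shows the beige pot at about (303,267) on the near ring. The chest with its handle is at (151–285, 250–310) and the empty far ring is at (360,263). The yellow and green look-alikes are at (425,261) and (468,258). The scene view agrees. Next I'll bring the wrist camera over the work.

>>> arm_command --deltas '[[[2.67,-2.83,-0.1],[0,0,0],8.5],[[2.67,-2.83,-0.1],[0,0,0],8.5],[[2.67,-2.83,-0.1],[0,0,0],8.5],[[2.67,-2.83,-0.1],[0,0,0],8.5],[[2.67,-2.83,-0.1],[0,0,0],8.5],[[2.67,-2.83,-0.1],[0,0,0],8.5],[[2.67,-2.83,-0.1],[0,0,0],8.5],[[2.67,-2.83,-0.1],[0,0,0],8.5],[[2.67,-2.83,-0.1],[0,0,0],8.5],[[2.67,-2.83,-0.1],[0,0,0],8.5],[[2.67,-2.83,-0.1],[0,0,0],8.5],[[2.67,-2.83,-0.1],[0,0,0],8.5],[[2.67,-2.83,-0.1],[0,0,0],8.5],[[2.67,-2.83,-0.1],[0,0,0],8.5],[[2.67,-2.83,-0.1],[0,0,0],8.5],[[2.67,-2.83,-0.1],[0,0,0],8.5]]'

```text
clock: 2.6
position: [0.4609, 0.0009, 0.421]
tool_rot: [3.141, -0.0, 0.382]
force: [0.4, -0.3, -0.1]
grip_width: 0.0852
finger_force: 0.0
```

>>> arm_command --deltas '[[[0,0,0],[0,0,-0.128],8.5],[[0,0,0],[0,0,-0.128],8.5],[[0,0,0],[0,0,-0.128],8.5],[[0,0,0],[0,0,-0.128],8.5],[[0,0,0],[0,0,-0.128],8.5],[[0,0,0],[0,0,-0.128],8.5],[[0,0,0],[0,0,-0.128],8.5],[[0,0,0],[0,0,-0.128],8.5],[[0,0,0],[0,0,-0.128],8.5],[[0,0,0],[0,0,-0.128],8.5],[[0,0,0],[0,0,0],8.5]]'

```text
clock: 3.7
position: [0.4606, -0.0008, 0.4207]
tool_rot: [3.142, -0.0, 1.664]
force: [-0.1, -0.1, 0.5]
grip_width: 0.0851
finger_force: 0.0
```

```bash
python3 - <<'E'
from h import *
s=bot.observe(); print(s["clock"],np.round(s["position"],4),np.round(s["tool_rot"],3),np.round(s["qpos"],2),bot.grip_point_offset)
f=bot.grab_frame("wrist"); save(f,"w1.png"); print(np.round(f["T_tool_cam"],3).tolist())
for n,z in dict(chest=0,drawer_handle=.046,plate=0,near_zone=.011,far_zone=.011,pot=.011).items():
    for r in bot.mark_of(n,f)[:2]: print(n,np.round(r["p"],2),np.round(r["at"],1),ray(f,r["at"],z,s).round(4))
E
```

```text
3.7 [ 0.4606 -0.0008  0.4207] [ 3.142 -0.     1.664] [ 0.36  0.28 -0.58  1.97  0.19  0.94 -0.23] 0.1547
[[0.002, -0.962, -0.272, 0.071], [1.0, 0.001, 0.001, -0.0], [-0.001, -0.272, 0.962, 0.03], [0.0, 0.0, 0.0, 1.0]]
chest 0.71 [353.   52.7] [0.4845 0.1572 0.    ]
chest 0.22 [490.9 121.8] [0.6384 0.1053 0.    ]
drawer_handle 0.97 [354.7 102.5] [0.4876 0.1058 0.046 ]
plate 0.59 [356.  243.7] [ 0.513  -0.0421  0.    ]
near_zone 0.5 [450.4 266. ] [ 0.6232 -0.0553  0.011 ]
far_zone 0.61 [356.  310.5] [ 0.5219 -0.1218  0.011 ]
pot 0.83 [361.4 177. ] [0.5076 0.0358 0.011 ]
```

View pics/w1.png

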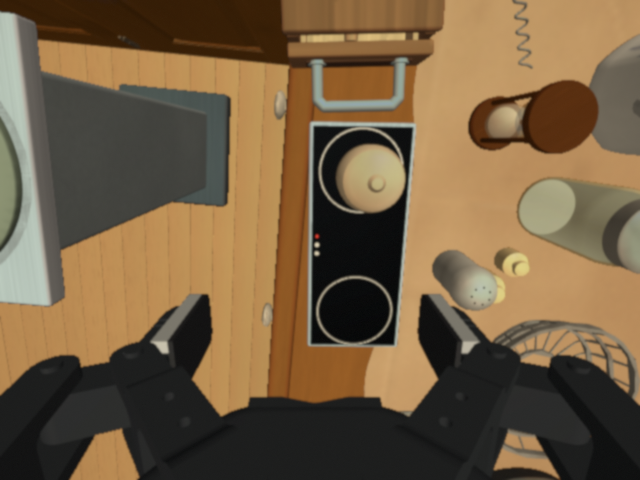

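The wrist view shows the pot's knob at (377,183), the near ring around (362,170) and the far ring at (355,310). The drawer bar runs from (318,106) to (399,105), and the chest's front top edge from (286,33) to (440,30).

```bash
python3 - <<'E'
from h import *
s=bot.observe(); f=bot.grab_frame("wrist")
def q(n,u,z): print(n,ray(f,u,z,s).round(4))
q("knob",(377,184),.09); q("near",(362,170),.011); q("far",(354.5,310.5),.011)
for u in ((310,122),(414,124),(397,346),(308,346)): q("platecorner",u,.011)
q("barL",(319,106),.046); q("barR",(399,105),.046)
q("boardL",(284,33),.066);q("boardR",(441,30),.066);
q("drwL",(288,44),.064);q("drwR",(432,41),.064)
print(bot.find_in("drawer_handle",f)[:1],bot.find_in("pot",f)[:1])
t=bot.grab_frame("top")  # chest board corners in overview
save(t,"t1.png",(130,200,400,340),2.9)
E
```

```text
knob [0.5106 0.0382 0.09  ]
near [0.5074 0.0432 0.011 ]
far [ 0.5197 -0.122   0.011 ]
platecorner [0.4478 0.0867 0.011 ]
platecorner [0.5549 0.0945 0.011 ]
platecorner [ 0.5778 -0.1653  0.011 ]
platecorner [ 0.4684 -0.1753  0.011 ]
barL [0.4554 0.0999 0.046 ]
barR [0.529  0.1075 0.046 ]
boardL [0.4212 0.1519 0.066 ]
boardR [0.5501 0.1659 0.066 ]
drwL [0.4249 0.1445 0.064 ]
drwR [0.5447 0.1578 0.064 ]
[{'rect': [286.7, 32.4, 145.0, 81.6], 'p': 0.93}] [{'rect': [336.9, 146.0, 68.7, 67.9], 'p': 0.75}]
```

View pics/t1.png

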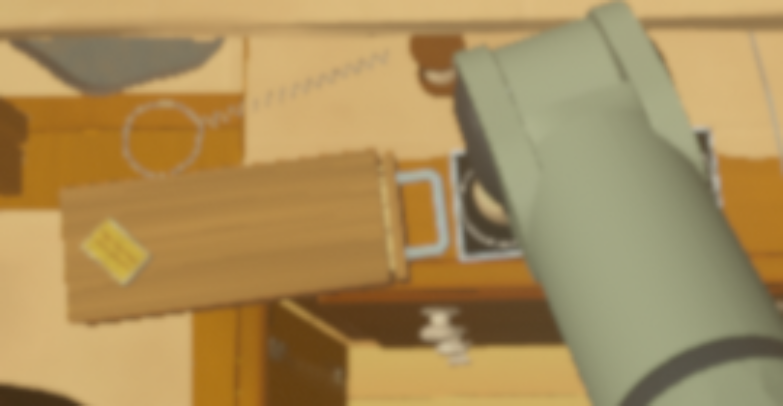

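>>> arm_command --deltas '[[[1.13,1.76,2],[0,0,0],8.5],[[1.13,1.76,2],[0,0,0],8.5],[[1.13,1.76,2],[0,0,0],8.5],[[0,0,2.5],[0,0,0],8.5],[[0,0,2.5],[0,0,0],8.5],[[0,0,0],[0,0,0],8.5]]'

```text
clock: 4.85
position: [0.5094, 0.0379, 0.3083]
tool_rot: [-3.137, -0.0, 1.662]
force: [-0.3, -0.3, 0.6]
grip_width: 0.0853
finger_force: 0.0
```

```bash
python3 - <<'E'
from h import *
s=bot.observe(); print(s["clock"],np.round(s["position"],4),np.round(s["tool_rot"],3))
f=bot.grab_frame("wrist"); save(f,"w2.png")
for n,z in dict(drawer_handle=.046,pot=.011).items():
    for r in bot.mark_of(n,f)[:2]: print(n,np.round(r["p"],2),np.round(r["at"],1),ray(f,r["at"],z,s).round(4))
t=bot.grab_frame("top"); print([ray(t,(u,210),.31).round(3) for u in (330,400)])
E
```

```text
4.85 [0.5094 0.0379 0.3083] [-3.137 -0.     1.662]
drawer_handle 0.97 [294.4 146. ] [0.489 0.103 0.046]
pot 0.65 [317.7 232.4] [0.5104 0.0382 0.011 ]
pot 0.46 [294.8  68.6] [0.4832 0.1544 0.011 ]
[array([ 0.591, -0.025,  0.31 ]), array([ 0.588, -0.188,  0.31 ])]
```

View pics/w2.png

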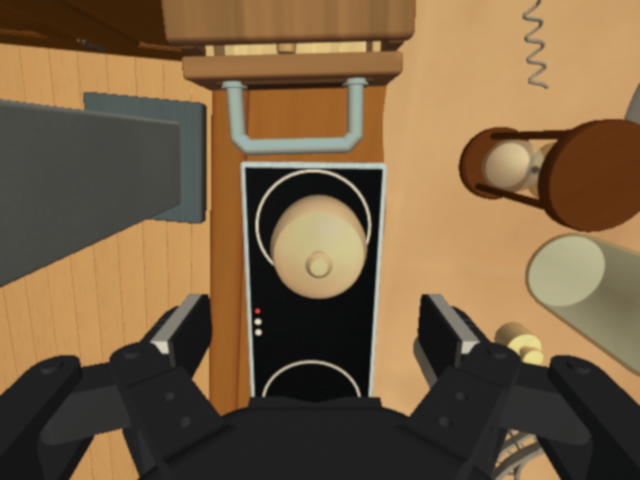

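The pot is confirmed at (0.510, 0.038), with its knob at (318,264), and the bar is at row 146. Before going down I'll check where the shelf edge is against the wrist.

```bash
python3 - <<'E'
from h import *
t=bot.grab_frame("top"); g=bot.grab_frame("scene"); save(g,"s2.png",(300,60,640,315),2.3)
def pl(f,a,b):
    Rc,c=cam(f); Ki=np.linalg.inv(f["K"]); n=np.cross(Rc@Ki@np.r_[a,1],Rc@Ki@np.r_[b,1]); n/=np.linalg.norm(n); return n,n@c
# shelf front edge: y=0 plane section; top row 212 ; scene line guesses
n1,d1=pl(t,(220,212),(540,208)); 
for a,b in (((500,222),(630,268)),((500,230),(630,278))):
    n2,d2=pl(g,a,b)
    for y in (-.3,-.1): 
        A=np.array([[n1[0],n1[2]],[n2[0],n2[2]]]); print(np.linalg.solve(A,[d1-n1[1]*y,d2-n2[1]*y]).round(3))
E
```

```text
[0.565 0.387]
[0.574 0.362]
[0.571 0.367]
[0.58  0.343]
```

View pics/s2.png

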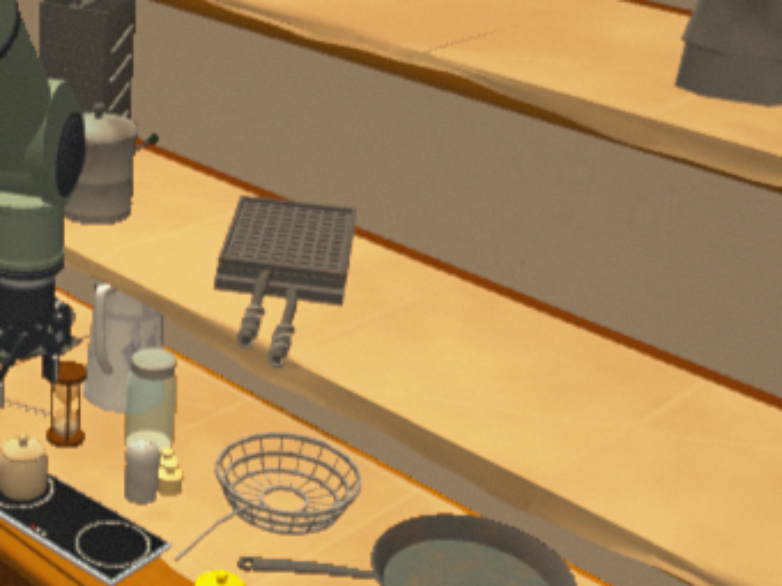

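>>> arm_command --deltas '[[[0,0.1,2.5],[0,0,0],8.5],[[0,0,2.5],[0,0,0],8.5],[[0,0,2.5],[0,0,0],8.5],[[0,0,2.5],[0,0,0],8.5],[[0,0,0.3],[0,0,0],8.5],[[0,0,0],[0,0,0],8.5]]'

```text
clock: 5.75
position: [0.5113, 0.0381, 0.2083]
tool_rot: [-3.142, 0.0, 1.662]
force: [-0.2, 0.7, 0.2]
grip_width: 0.0851
finger_force: 0.0
```

>>> arm_command --deltas '[[[0,0,0],[0,0,0],7.2],[[0,0,0],[0,0,0],7.0],[[0,0,0],[0,0,0],6.6],[[0,0,0],[0,0,0],6.2],[[0,0,0],[0,0,0],6.0],[[0,0,0],[0,0,0],6.0]]' --newtons 20

```text
clock: 6.35
position: [0.5112, 0.038, 0.2083]
tool_rot: [3.141, 0.0, 1.662]
force: [-3.9, -1.6, 12.4]
grip_width: 0.0613
finger_force: 19.2
```

>>> arm_command --deltas '[[[-0.2,0,-0.1],[0,0,0],6.0],[[-0.5,0,0],[0,0,0],6.0],[[-1.2,-0.05,0],[0,0,0],6.0],[[-1.6,-0.06,0],[0,0,0],6.0],[[-1.6,-0.06,0],[0,0,0],6.0],[[-1.6,-0.06,0],[0,0,0],6.0]]'

```text
clock: 6.95
position: [0.5147, -0.0307, 0.2085]
tool_rot: [-3.141, 0.0, 1.661]
force: [0.5, 0.8, -4.5]
grip_width: 0.0611
finger_force: 22.9
```

>>> arm_command --deltas '[[[-1.6,-0.06,0.05],[0,0,0],6.0],[[-1.6,-0.06,0],[0,0,0],6.0],[[-1.6,-0.06,0],[0,0,0],6.0],[[-1.6,-0.06,0],[0,0,0],6.0],[[-1.6,-0.06,0],[0,0,0],6.0],[[-0.9,-0.04,0],[0,0,0],6.0],[[-0.3,-0.01,0],[0,0,0],6.0],[[0,0,0],[0,0,0],6.0]]'

```text
clock: 7.75
position: [0.5198, -0.1221, 0.2084]
tool_rot: [3.141, 0.001, 1.66]
force: [-0.3, -3.9, 4.1]
grip_width: 0.0611
finger_force: 23.5
```

```bash
python3 - <<'E'
from h import *
s=bot.observe(); print(s["clock"],np.round(s["position"],4),np.round(s["force"],1))
f=bot.grab_frame("scene")
for n,z in dict(pot=.011,far_zone=.011,near_zone=.011).items():
    for r in bot.mark_of(n,f)[:3]: print(n,np.round(r["p"],2),np.round(r["at"],1),ray(f,r["at"],z,s).round(4))
E
```

```text
7.75 [ 0.5198 -0.1221  0.2084] [-0.3 -3.9  4.1]
pot 0.8 [349.3 297.3] [ 0.5195 -0.1283  0.011 ]
pot 0.72 [434.4 358.7] [ 0.5139 -0.4405  0.011 ]
pot 0.62 [395.6 333.3] [ 0.5088 -0.3154  0.011 ]
far_zone 0.82 [349.4 296.8] [ 0.5213 -0.1268  0.011 ]
near_zone 0.8 [308.1 270.6] [0.5128 0.0449 0.011 ]
```

>>> arm_command --deltas '[[[0,0,0],[0,0,0],7.0],[[0,0,0],[0,0,0],8.5],[[0,0,0],[0,0,0],8.5],[[0,0,0],[0,0,0],8.5],[[0,0,-1],[0,0,0],8.5],[[0,0,-2.5],[0,0,0],8.5],[[0,0,-3],[0,0,0],8.5],[[0,0,-3],[0,0,0],8.5],[[0,0,-2.5],[0,0,0],8.5]]'

```text
clock: 8.85
position: [0.5197, -0.1207, 0.3305]
tool_rot: [3.141, 0.0, 1.662]
force: [0.0, -0.0, 0.1]
grip_width: 0.0852
finger_force: 0.0
```

>>> arm_command --deltas '[[[3.25,-0.14,0],[0,0,0],5.0],[[3.25,-0.14,0],[0,0,0],4.0],[[3.25,-0.14,0],[0,0,0],3.5],[[3.25,-0.14,0],[0,0,0],3.2],[[3.25,-0.14,0],[0,0,0],3.2],[[3.25,-0.14,0],[0,0,0],3.2],[[3.25,-0.14,0],[0,0,0],3.2],[[0,0,0],[0,0,0.129],3.2],[[0,0,0],[0,0,0.129],3.2],[[0,0,0],[0,0,0.129],3.2],[[0,0,0],[0,0,0.129],3.2],[[0,0,0],[0,0,0.129],3.2],[[0,0,0],[0,0,0.129],3.2],[[0,0,0],[0,0,0.129],3.2],[[0,0,0],[0,0,0.129],3.2],[[0,0,0],[0,0,0.129],3.2],[[0,0,0],[0,0,0.129],3.2],[[0,0,0],[0,0,0.129],3.2],[[0,0,0],[0,0,0.133],3.2],[[0,0,0],[0,0,0],3.2]]'

```text
clock: 10.85
position: [0.4892, 0.1051, 0.3289]
tool_rot: [-3.141, -0.001, 0.108]
force: [-0.5, 0.2, -1.6]
grip_width: 0.0318
finger_force: 0.0
```

```bash
python3 - <<'E'
from h import *
s=bot.observe(); print(s["clock"],np.round(s["position"],4),np.round(s["tool_rot"],3),np.round(s["qpos"],2),s["grip_width"])
f=bot.grab_frame("wrist"); save(f,"w3.png")
for n,z in dict(drawer_handle=.046,pot=.011,far_zone=.011,near_zone=.011).items():
    for r in bot.mark_of(n,f)[:1]: print(n,np.round(r["p"],2),np.round(r["at"],1),ray(f,r["at"],z,s).round(4))
f=bot.grab_frame("scene")
for n in ("pot","far_zone"): r=bot.mark_of(n,f)[0]; print(n,np.round(r["at"],1),ray(f,r["at"],.011).round(4))
E
```

```text
10.85 [0.4892 0.1051 0.3289] [-3.141e+00 -1.000e-03  1.080e-01] [-0.18  0.44 -0.19  1.99  0.12  0.73 -1.91] 0.03180459369163014
drawer_handle 0.71 [316.3 233.1] [0.4906 0.1057 0.046 ]
pot 0.83 [587.  217.6] [ 0.5196 -0.1202  0.011 ]
near_zone 0.57 [393.1 211.9] [0.5067 0.0426 0.011 ]
pot [394.6 331.4] [ 0.5122 -0.3086  0.011 ]
far_zone [352.3 296. ] [ 0.5301 -0.1292  0.011 ]
```

View pics/w3.png

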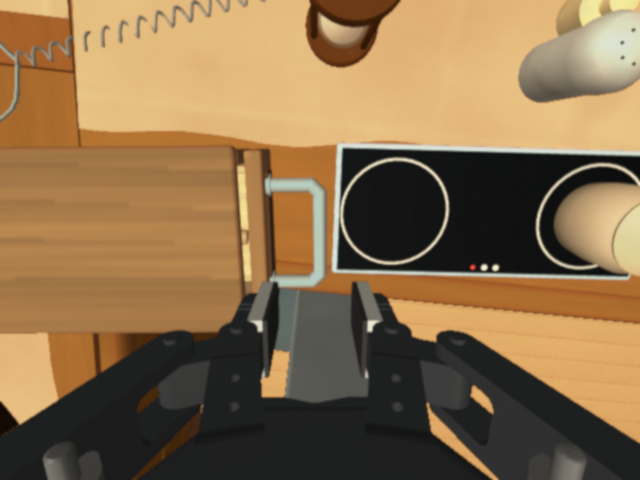

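The bar's middle is at (319,233), which puts it right under the grasp point at world y of about 0.104. The pot sits inside the far ring on the right. Next I'll lower onto the bar and grip it.

>>> arm_command --deltas '[[[0,0,2.5],[0,0,0],3.0],[[0,0,2.5],[0,0,0],2.8],[[0,0,2.5],[0,0,0],2.8],[[0,0,2.5],[0,0,0],2.8],[[0,0,2.0],[0,0,0],2.8],[[0,0,0.5],[0,0,0],2.8],[[0,0,0],[0,0,0],2.8]]'

```text
clock: 11.95
position: [0.4893, 0.1048, 0.2029]
tool_rot: [3.141, 0.001, 0.11]
force: [0.2, 0.5, 1.3]
grip_width: 0.028
finger_force: 0.0
```

>>> arm_command --deltas '[[[0,0,0],[0,0,0],1.5],[[0,0,0],[0,0,0],0.8],[[0,0,0],[0,0,0],0.6],[[0,0,0],[0,0,0],0.6],[[0,0,0],[0,0,0],0.6]]' --newtons 30

```text
clock: 12.45
position: [0.4896, 0.1047, 0.2041]
tool_rot: [-3.142, -0.001, 0.11]
force: [-1.3, -2.5, 9.1]
grip_width: 0.0086
finger_force: 29.8
```

>>> arm_command --deltas '[[[0,0.5,0],[0,0,0],0.6],[[0,1.0,0],[0,0,0],0.6],[[0,1.5,0],[0,0,0],0.6],[[0,1.5,0],[0,0,0],0.6],[[0,1.5,0],[0,0,0],0.6],[[0,1.5,0],[0,0,0],0.6],[[0,1.5,0],[0,0,0],0.6],[[0,1.5,0],[0,0,0],0.6],[[0,1.5,0],[0,0,0],0.6],[[0,0.9,0],[0,0,0],0.6],[[0,0.4,0],[0,0,0],0.6],[[0,0.1,0],[0,0,0],0.6],[[0,0,0],[0,0,0],0.6],[[0,0,0],[0,0,0],0.6],[[0,0,0],[0,0,0],0.6]]'

```text
clock: 13.95
position: [0.5046, -0.0283, 0.2041]
tool_rot: [3.142, -0.002, 0.11]
force: [1.6, 0.4, 6.1]
grip_width: 0.0083
finger_force: 29.8
```

>>> arm_command --deltas '[[[0,0,0],[0,0,0],2.0],[[0,0,0],[0,0,0],2.8],[[0,0,0],[0,0,0],2.8],[[0,0,-1.5],[0,0,0],2.8],[[0,0,-2.5],[0,0,0],2.8],[[0,0,-3],[0,0,0],2.8],[[0,0,-3],[0,0,0],2.8],[[0,0,-2.5],[0,0,0],2.8],[[0,-2.85,0],[0,0,0],4],[[0,-2.85,0],[0,0,0],4],[[0,-2.85,0],[0,0,0],4],[[0,-2.85,0],[0,0,0],4]]'

```text
clock: 15.15
position: [0.4912, 0.0859, 0.3283]
tool_rot: [-3.142, -0.0, 0.11]
force: [0.6, -0.6, -0.2]
grip_width: 0.04
finger_force: 0.0
```

>>> arm_command --deltas '[[[0,0,0],[0,0,-0.131],4],[[0,0,0],[0,0,-0.131],4],[[0,0,0],[0,0,-0.131],4],[[0,0,0],[0,0,-0.131],4],[[0,0,0],[0,0,-0.131],4],[[0,0,0],[0,0,-0.131],4],[[0,0,0],[0,0,-0.131],4],[[0,0,0],[0,0,-0.131],4],[[0,0,0],[0,0,-0.131],4],[[0,0,0],[0,0,-0.131],4],[[0,0,0],[0,0,-0.131],4],[[0,0,0],[0,0,-0.131],4],[[0,0,0],[0,0,0],4]]'

```text
clock: 16.45
position: [0.4915, 0.0847, 0.3281]
tool_rot: [-3.141, -0.0, 1.684]
force: [0.2, -1.3, -0.3]
grip_width: 0.0399
finger_force: 0.0
```

```bash
python3 - <<'E'
from h import *
s=bot.observe(); print(s["clock"],np.round(s["position"],4),np.round(s["tool_rot"],3),np.round(s["qpos"],2),s["grip_width"])
f=bot.grab_frame("wrist"); save(f,"w4.png")
for n,z in dict(drawer_handle=.046,pot=.011,far_zone=.011,turner_butt=.034,turner=.024,chest=0).items():
    for r in bot.mark_of(n,f)[:1]: print(n,np.round(r["p"],2),np.round(r["at"],1),ray(f,r["at"],z,s).round(4))
print(bot.find_in("turner",f)[:1])
E
```

```text
16.45 [0.4915 0.0847 0.3281] [-3.141 -0.     1.684] [ 0.2   0.5  -0.64  1.98  0.41  0.8  -0.56] 0.0398584351469091
drawer_handle 0.65 [317.1 369.8] [ 0.5065 -0.0291  0.046 ]
turner_butt 0.88 [306.4 295.6] [0.4906 0.0315 0.034 ]
turner 0.68 [317. 125.] [0.4838 0.1655 0.024 ]
chest 0.73 [315.3 137.5] [0.4836 0.1566 0.    ]
[{'rect': [298.7, 135.6, 24.7, 164.5], 'p': 0.75}]
```

View pics/w4.png

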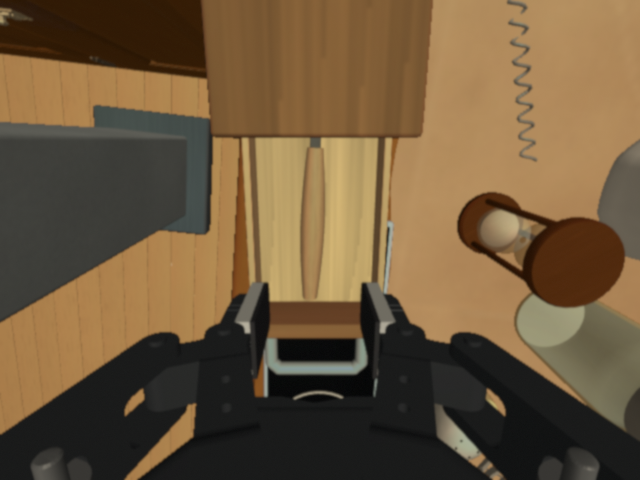

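The drawer is out. The turner's handle runs from its butt at (309,298) up to (316,148), just short of the board edge at row 136.

```bash
python3 - <<'E'
from h import *
s=bot.observe(); f=bot.grab_frame("wrist")
for n,u,z in (("butt",(309.5,298),.04),("hend",(315.5,148),.035),("boardL",(213,137),.076),("boardR",(421,136),.076),("frontL",(269,302),.064),("frontR",(361,302),.064),("wallL",(247,137),.052),("wallR",(386,137),.052)): print(n,ray(f,u,z,s).round(4))
E
```

```text
butt [0.4932 0.0327 0.04  ]
hend [0.4849 0.1494 0.035 ]
boardL [0.4218 0.1498 0.076 ]
boardR [0.5478 0.1645 0.076 ]
frontL [0.4631 0.0376 0.064 ]
frontR [0.5301 0.0451 0.064 ]
wallL [0.438  0.1518 0.052 ]
wallR [0.5313 0.1622 0.052 ]
```

>>> arm_command --deltas '[[[0,0,0],[0,0,0.045],3.6],[[-0.95,-0.25,2],[0,0,0],3.6],[[0,0,2.5],[0,0,0],3.6],[[0,0,2.5],[0,0,0],3.6],[[0,0,2.5],[0,0,0],3.6],[[0,0,2],[0,0,0],3.6],[[0,0,1],[0,0,0],3.6],[[0,0,0.2],[0,0,0],3.6],[[0,0,0],[0,0,0],3.6]]'

```text
clock: 17.8
position: [0.4898, 0.0754, 0.2016]
tool_rot: [3.141, -0.0, 1.637]
force: [1.2, -0.5, -0.2]
grip_width: 0.0359
finger_force: 0.0
```

>>> arm_command --deltas '[[[0,0,0],[0,0,0],2.6],[[0,0,0],[0,0,0],2.0],[[0,0,0],[0,0,0],1.5],[[0,0,0],[0,0,0],1.2],[[0,0,0],[0,0,0],1.2],[[0,0,0],[0,0,0],1.2]]' --newtons 40

```text
clock: 18.4
position: [0.49, 0.0753, 0.2019]
tool_rot: [3.14, 0.0, 1.637]
force: [0.1, -1.1, 9.0]
grip_width: 0.0163
finger_force: 38.9
```

```bash
cat > plan.py <<'E'
from h import *
# chest-plane keyposes: tip y d, tip z h (mm), angle deg
K=[(142,25,0),(141,28,5),(139,28,9.5),(120,29,11),(95,31,13.5),(70,33,18),(45,36,26),(20,42,34),(-5,50,38),(-15,90,38),(-15,180,38)]
N=[3,3,2,3,3,4,4,3,3,4]
fr=lambda d,h,a:np.array([[np.cos(a),0,d],[-np.sin(a),1,h]])
def pts(d,h,a,xs,zs): # turner local: x from tip (<=0), z up
    u=np.array([np.cos(a),-np.sin(a)]); n=np.array([np.sin(a),np.cos(a)])
    return np.array([np.array([d,h])+x*u+z*n for x in xs for z in zs])
def box(P): # signed-ish distances to obstacles
    def sd(p,y0,y1,z0,z1):
        q=np.array([max(y0-p[0],p[0]-y1),max(z0-p[1],p[1]-z1)]); return np.linalg.norm(np.maximum(q,0))+min(q.max(),0)
    return [min(sd(p,0,300,66,76) for p in P),min(sd(p,-146,-134,0,64) for p in P),min(p[1]-24 for p in P),min(sd(p,-320,-245,0,92) for p in P)]
prev=None
for i,(A,B) in enumerate(zip(K,K[1:])):
    n=N[i]
    for t in np.linspace(0,1,5):
        d,h,ad=np.array(A)*(1-t)+np.array(B)*t; a=np.radians(ad)
        T=pts(d,h,a,np.linspace(-270,-150,40),(1,20)); S=pts(d,h,a,np.linspace(-150,-80,30),(1,13)); L=pts(d,h,a,np.linspace(-80,0,30),(0,2))
        F=pts(d,h,a,(-214,-225,-236),(-6,10,40)); G=pts(d,h,a,np.linspace(-267,-183,9),(75,)) 
        m=[np.round(box(X)).astype(int).tolist() for X in (np.r_[T,S,L],np.r_[F,G])]
        if t in(.5,1): print(i,t,m)
    # rows in tool frame (x to blade, z down)
    def M(k): 
        d,h,a=k[0],k[1],np.radians(k[2]); p=pts(d,h,a,(-225,),(176,))[0]
        return np.array([[np.cos(a),np.sin(a),p[0]],[-np.sin(a),np.cos(a),p[1]],[0,0,1]]) # cols x, up
    from scipy.linalg import logm,expm
    E=expm(np.real(logm(np.linalg.inv(M(A))@M(B)))/n)
    print("rows",n,"[%.2f,0,%.2f],[0,%.4f,0]"%(E[0,2]/10,-E[1,2]/10,-np.arctan2(E[0,1],E[0,0])))
E
python3 plan.py
```

```text
0 0.5 [[15, 6, 2, 117], [51, 39, 6, 125]]
0 1.0 [[8, 6, 4, 117], [55, 39, 17, 131]]
rows 3 [0.49,0,-0.75],[0,-0.0291,0]
1 0.5 [[6, 6, 4, 117], [59, 39, 25, 137]]
1 1.0 [[2, 12, 4, 118], [63, 39, 33, 144]]
rows 3 [0.40,0,-0.58],[0,-0.0262,0]
2 0.5 [[1, 13, 4, 109], [70, 30, 37, 138]]
2 1.0 [[1, 15, 5, 100], [76, 22, 40, 132]]
rows 2 [-0.71,0,-0.18],[0,-0.0131,0]
3 0.5 [[0, 19, 6, 89], [86, 14, 46, 121]]
3 1.0 [[-1, 22, 7, 78], [96, 16, 51, 109]]
rows 3 [-0.57,0,-0.22],[0,-0.0145,0]
4 0.5 [[-2, 29, 8, 69], [107, 22, 60, 99]]
4 1.0 [[2, 35, 9, 64], [117, 29, 69, 89]]
rows 3 [-0.35,0,-0.43],[0,-0.0262,0]
5 0.5 [[6, 45, 10, 69], [128, 45, 85, 85]]
5 1.0 [[5, 54, 12, 79], [138, 61, 100, 86]]
rows 4 [0.02,0,-0.62],[0,-0.0349,0]
6 0.5 [[5, 63, 15, 94], [149, 77, 117, 92]]
6 1.0 [[7, 69, 18, 108], [158, 94, 133, 101]]
rows 4 [0.01,0,-0.60],[0,-0.0349,0]
7 0.5 [[10, 70, 22, 112], [169, 106, 143, 105]]
7 1.0 [[14, 69, 26, 116], [179, 117, 153, 109]]
rows 3 [-0.42,0,-0.25],[0,-0.0233,0]
8 0.5 [[9, 82, 46, 128], [198, 138, 173, 122]]
8 1.0 [[21, 94, 66, 141], [217, 159, 193, 138]]
rows 3 [-1.08,0,-0.85],[0,-0.0000,0]
9 0.5 [[61, 129, 111, 176], [257, 202, 238, 180]]
9 1.0 [[105, 165, 156, 212], [297, 247, 283, 223]]
rows 4 [-1.39,0,-1.77],[0,-0.0000,0]
```

```bash
sed -i 's/^K=.*/K=[(142,25,0),(141,26,4.5),(139,26,8),(120,26,9),(95,27,10.5),(70,29,15),(45,34,24),(20,40,33),(-5,50,37),(-15,90,37),(-15,180,37)]/' plan.py; python3 plan.py
```

```text
0 0.5 [[16, 6, 2, 117], [50, 39, 4, 124]]
0 1.0 [[11, 6, 2, 117], [53, 39, 13, 129]]
rows 3 [0.43,0,-0.62],[0,-0.0262,0]
1 0.5 [[8, 6, 2, 117], [56, 39, 19, 133]]
1 1.0 [[7, 6, 2, 117], [59, 38, 26, 138]]
rows 3 [0.30,0,-0.45],[0,-0.0204,0]
2 0.5 [[7, 2, 2, 108], [65, 29, 28, 131]]
2 1.0 [[8, 3, 2, 98], [72, 20, 30, 124]]
rows 2 [-0.79,0,-0.06],[0,-0.0087,0]
3 0.5 [[8, 5, 2, 87], [82, 8, 33, 115]]
3 1.0 [[8, 6, 3, 75], [92, 0, 36, 107]]
rows 3 [-0.67,0,-0.09],[0,-0.0087,0]
4 0.5 [[6, 14, 4, 64], [103, 8, 45, 96]]
4 1.0 [[5, 20, 5, 55], [114, 15, 55, 85]]
rows 3 [-0.36,0,-0.47],[0,-0.0262,0]
5 0.5 [[11, 34, 8, 57], [125, 33, 73, 79]]
5 1.0 [[9, 46, 10, 69], [136, 52, 92, 79]]
rows 4 [0.08,0,-0.79],[0,-0.0393,0]
6 0.5 [[8, 57, 13, 85], [147, 71, 110, 85]]
6 1.0 [[9, 65, 16, 102], [157, 89, 128, 96]]
rows 4 [0.08,0,-0.72],[0,-0.0393,0]
7 0.5 [[11, 67, 21, 107], [168, 102, 139, 100]]
7 1.0 [[14, 67, 26, 112], [179, 115, 150, 105]]
rows 3 [-0.46,0,-0.32],[0,-0.0233,0]
8 0.5 [[9, 80, 46, 125], [198, 136, 170, 119]]
8 1.0 [[21, 92, 66, 138], [218, 156, 190, 134]]
rows 3 [-1.07,0,-0.86],[0,0.0000,0]
9 0.5 [[61, 128, 111, 174], [257, 200, 235, 176]]
9 1.0 [[105, 164, 156, 210], [296, 244, 280, 219]]
rows 4 [-1.35,0,-1.80],[0,-0.0000,0]
```

>>> arm_command --deltas '[[[0,0,-0.1],[0,0,0],1.2],[[0,0,0],[0,0,0],1.0],[[0,0,0],[0,0,0],1.0]]' --newtons 80

```text
clock: 18.7
position: [0.4897, 0.0752, 0.2023]
tool_rot: [3.141, -0.0, 1.637]
force: [0.6, -0.1, 0.1]
grip_width: 0.0146
finger_force: 78.3
```

```bash
sed -i 's/^K=.*/K=[(142,25,0),(141,27,4.7),(139,27,8.8),(120,28,10),(95,29,12.2),(70,31,16.5),(45,34,25),(20,40,33),(-5,50,37),(-15,90,37),(-15,180,37)]/' plan.py; python3 plan.py | head -24
```

```text
0 0.5 [[16, 6, 2, 117], [50, 39, 5, 124]]
0 1.0 [[10, 6, 3, 117], [54, 39, 15, 130]]
rows 3 [0.45,0,-0.67],[0,-0.0273,0]
1 0.5 [[7, 6, 3, 117], [57, 39, 22, 135]]
1 1.0 [[4, 8, 3, 117], [61, 39, 30, 141]]
rows 3 [0.36,0,-0.52],[0,-0.0239,0]
2 0.5 [[4, 8, 4, 108], [68, 30, 33, 134]]
2 1.0 [[4, 10, 4, 99], [74, 21, 35, 128]]
rows 2 [-0.76,0,-0.13],[0,-0.0105,0]
3 0.5 [[3, 13, 4, 88], [84, 10, 40, 120]]
3 1.0 [[3, 15, 5, 76], [94, 9, 44, 108]]
rows 3 [-0.60,0,-0.16],[0,-0.0128,0]
4 0.5 [[2, 22, 6, 66], [105, 15, 53, 97]]
4 1.0 [[3, 27, 7, 59], [115, 22, 62, 87]]
rows 3 [-0.38,0,-0.43],[0,-0.0250,0]
5 0.5 [[9, 39, 8, 63], [126, 39, 79, 82]]
5 1.0 [[8, 49, 10, 73], [136, 55, 95, 82]]
rows 4 [0.05,0,-0.68],[0,-0.0371,0]
6 0.5 [[8, 58, 13, 87], [147, 72, 112, 87]]
6 1.0 [[9, 65, 16, 102], [157, 89, 128, 96]]
rows 4 [0.01,0,-0.61],[0,-0.0349,0]
7 0.5 [[11, 67, 21, 107], [168, 102, 139, 100]]
7 1.0 [[14, 67, 26, 112], [179, 115, 150, 105]]
rows 3 [-0.46,0,-0.32],[0,-0.0233,0]
```

>>> arm_command --deltas '[[[0.45,0,-0.67],[0,-0.0273,0],1.0],[[0.45,0,-0.67],[0,-0.0273,0],1.0],[[0.45,0,-0.67],[0,-0.0273,0],1.0],[[0.36,0,-0.52],[0,-0.0239,0],1.0],[[0.36,0,-0.52],[0,-0.0239,0],1.0],[[0.36,0,-0.52],[0,-0.0239,0],1.0],[[0,0,0],[0,0,0],1.0],[[0,0,0],[0,0,0],1.0]]'

```text
clock: 19.5
position: [0.4879, 0.1018, 0.2363]
tool_rot: [-3.142, 0.154, 1.637]
force: [0.1, 0.1, -0.7]
grip_width: 0.014
finger_force: 78.2
```

```bash
python3 - <<'E'
from h import *
s=bot.observe(); print(s["clock"],np.round(s["position"],4),np.round(s["tool_rot"],3),np.round(s["force"],1),np.round(s["moment"],2))
f=bot.grab_frame("wrist"); save(f,"w5.png")
r=bot.mark_of("turner_butt",f)[0]; print(r,ray(f,r["at"],.075,s).round(4))
E
```

```text
19.5 [0.4879 0.1018 0.2363] [-3.142  0.154  1.637] [ 0.1  0.1 -0.7] [ 0.12 -0.02  0.01]
{'at': [309.5, 393.6], 'p': 0.59} [0.49   0.0301 0.075 ]
```

View pics/w5.png

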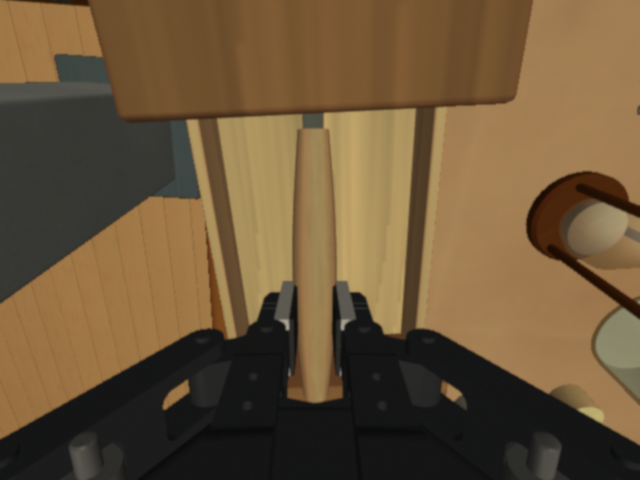

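The turner is held and its butt is up at (315,395). The shank slips under the board at (313,120) with no contact force. I'll draw it out slantwise.

>>> arm_command --deltas '[[[-0.76,0,-0.13],[0,-0.0105,0],1.0],[[-0.76,0,-0.13],[0,-0.0105,0],1.0],[[-0.6,0,-0.16],[0,-0.0128,0],1.0],[[-0.6,0,-0.16],[0,-0.0128,0],1.0],[[-0.6,0,-0.16],[0,-0.0128,0],1.0],[[0,0,0],[0,0,0],1.0]]'

```text
clock: 20.2
position: [0.4901, 0.0697, 0.2497]
tool_rot: [3.141, 0.214, 1.636]
force: [-0.2, -0.3, -1.1]
grip_width: 0.0143
finger_force: 78.2
```

>>> arm_command --deltas '[[[-0.38,0,-0.43],[0,-0.025,0],1.0],[[-0.38,0,-0.43],[0,-0.025,0],1.0],[[-0.38,0,-0.43],[0,-0.025,0],1.0],[[0.05,0,-0.68],[0,-0.0371,0],1.0],[[0.05,0,-0.68],[0,-0.0371,0],1.0],[[0.05,0,-0.68],[0,-0.0371,0],1.0],[[0.05,0,-0.68],[0,-0.0371,0],1.0],[[0,0,0],[0,0,0],1.0]]'

```text
clock: 21.0
position: [0.4899, 0.0742, 0.2903]
tool_rot: [3.14, 0.438, 1.638]
force: [0.0, 0.8, -1.7]
grip_width: 0.0142
finger_force: 78.2
```

>>> arm_command --deltas '[[[0.01,0,-0.61],[0,-0.0349,0],1.0],[[0.01,0,-0.61],[0,-0.0349,0],1.0],[[0.01,0,-0.61],[0,-0.0349,0],1.0],[[0.01,0,-0.61],[0,-0.0349,0],1.0],[[-0.46,0,-0.32],[0,-0.0233,0],1.0],[[-0.46,0,-0.32],[0,-0.0233,0],1.0],[[-0.46,0,-0.32],[0,-0.0233,0],1.0],[[0,0,0],[0,0,0],1.0]]'

```text
clock: 21.8
position: [0.4895, 0.0788, 0.327]
tool_rot: [3.141, 0.647, 1.636]
force: [-0.1, 0.3, -1.0]
grip_width: 0.0147
finger_force: 78.2
```

```bash
python3 - <<'E'
from h import *
s=bot.observe(); print(s["clock"],np.round(s["position"],4),np.round(s["tool_rot"],3),np.round(s["force"],1),np.round(s["moment"],2))
Rt=R.from_euler('xyz',s["tool_rot"]).as_matrix(); p=np.array(s["position"])
for n,v in (("tip",(.225,0,.176)),("butt",(-.045,0,.166))): print(n,(p+Rt@v).round(3))
f=bot.grab_frame("scene"); save(f,"s6.png",(180,120,500,360),2.4)
E
```

```text
21.8 [0.4895 0.0788 0.327 ] [3.141 0.647 1.636] [-0.1  0.3 -1. ] [0.77 0.   0.02]
tip [0.485 0.152 0.051]
butt [ 0.498 -0.057  0.222]
```

View pics/s6.png

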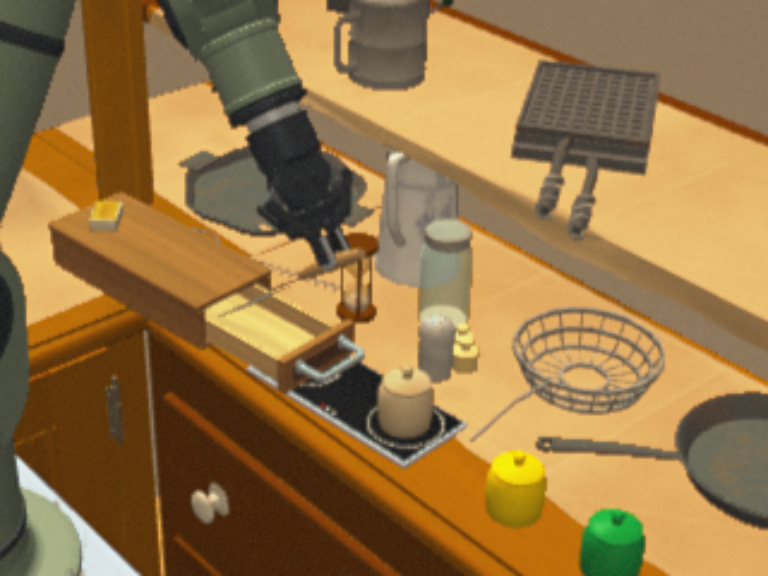

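The turner's handle points up, with the blade tip just clear of the board edge. The pot stands inside the far ring at about (405,405), and the shaker, sand glass and match box are where they were. I'll pull the turner back along its axis, then lift.

>>> arm_command --deltas '[[[-1,0,0],[0,0,0],1.0],[[-1,0,0],[0,0,0],1.0],[[-1,0,0],[0,0,0],1.0],[[0,0,0],[0,0,0],1.0],[[-1.2,0,-1.6],[0,0,0],1.0],[[-1.2,0,-1.6],[0,0,0],1.0],[[-1.2,0,-1.6],[0,0,0],1.0],[[-1.2,0,-1.6],[0,0,0],1.0],[[-1.2,0,-1.6],[0,0,0],1.0],[[-1.2,0,-1.6],[0,0,0],1.0],[[-0.6,0,-0.8],[0,0,0],1.0],[[0,0,0],[0,0,0],1.0],[[0,0,0],[0,0,0],1.0],[[0,0,0],[0,0,0],1.0],[[0,0,0],[0,0,0],1.0],[[0,0,0],[0,0,0],1.0]]'

```text
clock: 23.45
position: [0.491, 0.0556, 0.4741]
tool_rot: [-3.141, 0.646, 1.637]
force: [-0.3, 0.8, -1.1]
grip_width: 0.0143
finger_force: 78.3
```

```bash
python3 - <<'E'
from h import *
s=bot.observe(); print(s["clock"],np.round(s["position"],4),np.round(s["tool_rot"],3),np.round(s["force"],1),s["finger_force"],np.abs(s["qd"]).max())
Rt=R.from_euler('xyz',s["tool_rot"]).as_matrix(); p=np.array(s["position"])
E={n:p+Rt@v for n,v in (("turner_tip",(.225,0,.176)),("turner_butt",(-.045,0,.166)))}
for c in ("scene","wrist","top"):
    f=bot.grab_frame(c)
    for n,P in E.items():
        r=bot.mark_of(n,f)[:1]; print(c,n,P.round(3),proj(f,P,s).round(0),[(np.round(q["at"]),round(q["p"],2)) for q in r])
    if c!="wrist":
        for n in ("pot","far_zone"): print(n,[(ray(f,q["at"],.011).round(4),round(q["p"],2)) for q in bot.mark_of(n,f)[:3]])
E
```

```text
23.45 [0.491  0.0556 0.4741] [-3.141  0.646  1.637] [-0.3  0.8 -1.1] 78.33955518901348 0.003799325552380682
scene turner_tip [0.486 0.129 0.198] [283. 207.] []
scene turner_butt [ 0.5   -0.08   0.369] [337. 177.] [(array([339., 178.]), 0.74)]
pot [(array([ 0.5159, -0.4391,  0.011 ]), 0.97), (array([ 0.5123, -0.3117,  0.011 ]), 0.82), (array([ 0.5114, -0.1317,  0.011 ]), 0.79)]
far_zone [(array([ 0.5173, -0.1265,  0.011 ]), 0.79), (array([0.542 , 0.0219, 0.011 ]), 0.57)]
wrist turner_tip [0.486 0.129 0.198] [ 316. -429.] []
wrist turner_butt [ 0.5   -0.08   0.369] [315. 396.] [(array([313., 392.]), 0.79)]
top turner_tip [0.486 0.129 0.198] [268. 265.] []
top turner_butt [ 0.5   -0.08   0.369] [358. 242.] [(array([360., 240.]), 0.49)]
pot [(array([ 0.5185, -0.4261,  0.011 ]), 0.97), (array([ 0.515 , -0.2903,  0.011 ]), 0.63), (array([ 0.5074, -0.124 ,  0.011 ]), 0.56)]
far_zone [(array([ 0.5211, -0.1298,  0.011 ]), 0.87), (array([ 0.5088, -0.036 ,  0.011 ]), 0.7), (array([ 0.5836, -0.1375,  0.011 ]), 0.61)]
```

```bash
python3 -c "
from h import *
print(bot.job_done())"
```

```text
the job is handed in; nothing more can be done
None
```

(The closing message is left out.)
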